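# Centre the cupcake on the check scale and weigh it

## Task

The golden cupcake in the white paper cup stands off-centre on the small round weighing pan, so its weight would be read wrongly: nudge it with light taps of the fingers until it stands in the middle of the pan, to within about 5 mm, without gripping it, lifting it, tipping it or knocking it off. Then press the green button on the console right down and let it come back up, and leave everything else on the table where it is.

Things in the scene. Friction and masses are not known exactly. Their poses are not given: they have to be found in the camera images.
- cupcake: Cupcake to centre: golden crown, red cherry, ribbed white cup; rigid, loose, about 80 g. Origin: centre of its underside, z up. Flat foot 46 mm across; widest, 68 mm, at 36 mm above the foot (an upright finger touches it there); top at 54 mm (61 with the cherry). Rocks if pushed hard or near the top; slides under about 0.3 N. Starts 15 to 26 mm off the pan's middle, any direction.
- pan: The weighing pedestal, fixed to the table: a round steel pan 100 mm across and 6 mm thick on a grey stem 60 mm across, above a grey round foot 124 mm across and 14 mm high. Origin at the centre of the foot's underside, on the table; the flat pan top is 60 mm above it. A thin printed blue ring, 57 mm across, marks the middle of the pan. The pan does not move or sink.
- weigh_top (a point): Centre of the top face of the green push button, 32 mm across, on the white console box (130 x 100 mm, 36 mm high, fixed) that stands left or right of the pedestal. The button moves straight down into its black housing; the display behind it is flat.
- weigh (a joint): Travel of the green button in m: 0 is up, 0.006 is fully down. A spring brings it back up; fully down takes about 4 N.
- cupcake_b: Bystander: a second loose cupcake, dark crown and blue cup, same shape and size, standing on the table; leave it. Origin under its foot.
- sprinkle_jar: Bystander: amber glass jar with a lid, 54 mm across, 75 mm high, loose. Origin under its centre.
- cutter: Bystander: steel ring cutter, 68 mm across, 35 mm high, loose. Origin under its centre.
- palette: Bystander: wooden-handled steel spatula 250 mm long lying along its own x, loose.
- bowl: Bystander: white bowl, 100 mm across, 45 mm high, loose. Origin under its centre.
- sandwich: Bystander: round golden biscuit sandwich, 60 mm across, 26 mm high, loose. Origin under its centre.
Things that resemble listed ones, but are neither listed nor needed, are in the scene too. What is shaped like the part that bears weigh_top but pink or red is not meant. Leave any turquoise look-alike of the cupcake alone.

How it is judged:
By the outcome, as a careful person would: the job done as asked, in the order asked, and still so for the second after the job is handed in, with the robot touching nothing.
It also fails if it takes over 48 s, if anything falls off the work surface, if the arm or the gripper's body presses on something with over 40 N, if the wrist force passes 120 N, or if a joint passes its speed limit or range.

## Robot

A 6-joint arm with a two-finger parallel gripper is mounted at the origin on the work surface. World frame = base frame: x ahead of the robot, y to its left, z up, the work surface at z = 0. Lengths are in m, angles in degrees, forces in N, time in s.
With the tool pointing down it reaches from about 0.325 to 0.85 m from the base axis. Payload 15.5 kg.
Tool frame: the origin (TCP) lies between the finger pads; the fingertips stand 25 mm ahead of it and the grasp point (between the pads) lies 6 mm ahead of it; y points along the fingers, x is the direction in which the jaws open and shut, and the axes are right-handed (so a half turn about y gives the same grasp; the last joint's range is limited). The gripper opens to 91 mm and grips with 3 to 60 N. Pads are 32 mm wide; open, the fingers measure 118 mm over their backs; the gripper's body (76 mm by 178 mm) begins 60 mm behind the grasp point.
Start: joints at [58.069, 28.281, 77.091, -0, 74.628, -5.472], TCP at [0.278, 0.56, 0.21] pointing down, gripper open.
Joint ranges: [-166.48, 166.48], [-47.26, 123.95], [12.59, 153.08], [-70.14, 250.14], [6.76, 159.57], [-176.63, 176.63]. Speed limits (degrees/s): [108.29, 108.29, 147.25, 172.46, 172.46, 172.46].

## Interface

Orientations are given as a 3x3 rotation matrix whose columns are the frame's x, y, z axes.
In Python, from bench import robot, read_camera gives the robot as it stands. The module is installed in compiled form; this text tells all that it offers.
- The arm moves only by the tool apply_moves, never from a script. Its argument "commands" is a list of rows, each a list of 3 entries, a list of its own where there are three numbers: the finger opening in cm, from 0 to 9.12, then the shift along the tool's x, y, z in cm, then the turn, a rotation vector about the tool's x, y, z in degrees. In form: [[claw, [dx, dy, dz], [rx, ry, rz]], ...]. A call has 1 to 12 rows; each row shifts and turns the pose as measured when the row begins, along the tool's axes as they then stand; what a row does not reach is not made up. A row lasts 1/10 s, in which the tool goes at most 50 mm and 8.59 degrees, less where a joint would pass 70% of its speed; a pose out of reach is approached as far as the arm can. A call with a gripper value outside its range is refused whole. The fingers move at their own pace and stop on an object; "squeeze" is the grip in N (left out, the last holds). Time passes only in rows, so rows that do not move let the fingers close. It gives the time, the measured TCP pose, the force and the opening at its end, in the units of the state.
- robot.state(): the state, without advancing time (a new reading comes with each control period).
- read_camera(name): name is "side" or "top" or "wrist"; returns a dict with "color" (400x640x3 uint8, red, green, blue), "mtx" (3x3 intrinsics, pixels), "extrinsics" (4x4, takes a point from camera to world coordinates); the wrist camera has in their place "tool_from_camera" (4x4, takes a point from camera to tool coordinates, whose origin is the TCP and whose axes are the tool frame's). Camera axes: x right, y down, z forward; pixel columns grow to the right and rows downward; lengths in m; the calibration is good to about 2 mm. The wrist camera is an equidistant fisheye: a pixel r from the principal point sees the ray r / f radians off the axis. A picture is of the moment at which its call begins: read the wrist's pose just before it. There is no depth.
- robot.close_job(): hands the job in, once; it reports no verdict.
The state is a dict: "time": time; "joints": joint angles; "joint_vel": joint speeds; "effort": joint torques, N m; "tool_pos": TCP position; "tool_rot": TCP orientation; "contact_force": force on the tool from outside, world axes, zero at the start; "ft_torque": the same for the moment, N m; "finger_gap": finger opening in m.
Only numpy, scipy, OpenCV 4.12 (cv2) and the standard library are available. Lean on these libraries where they do the work, as an engineer would, in place of code of your own. Each camera call takes 0.05 s, during which the arm holds its last target.

## Working session

There is one attempt and no reset: what is moved stays moved. The work goes in short steps, Python scripts to look and compute and a tool call to move; the robot and the scene stay as the last step left them, time stands still between calls to the robot, and variables do not carry over. Pictures are saved under pics/ and viewed, and the job is handed in when it is done.

Besides the shell and the picture viewer there is one more tool, called after ">>>" by a JSON object that holds its "name" and its "arguments", one argument or row to a line. apply_moves: Moves the arm, as the interface text tells. Its arguments: {"type":"object","properties":{"commands":{"type":"array","items":{"type":"array"}},"squeeze":{"type":"number"}},"required":["commands"]}

```bash
mkdir -p pics; python3 - <<'E'
from bench import robot, read_camera
import cv2,numpy as np
s=robot.state(); print(s)
for n in ["top","side","wrist"]:
    c=read_camera(n); cv2.imwrite(f"pics/{n}0.png",c["color"][:,:,::-1]); print(n,c["mtx"].tolist(),c.get("extrinsics",c.get("tool_from_camera")).round(4).tolist())
E
```

```text
{'time': 0.0, 'joints': array([ 5.80713429e+01,  2.83151011e+01,  7.71281323e+01,  7.20309216e-04,
        7.46288480e+01, -5.47130311e+00]), 'joint_vel': array([ 0.07519447,  0.00972745, -0.01769954, -0.08386375,  0.13588157,
        0.03531062]), 'effort': array([-9.21202809e-04, -8.78825140e+01, -3.81850040e+01,  7.07885041e-02,
        5.32640226e-02, -8.05806962e-05]), 'tool_pos': array([0.27823464, 0.55920749, 0.20893   ]), 'tool_rot': array([[ 4.45534145e-01, -6.75628440e-04, -8.95264692e-01],
       [ 8.95264073e-01, -1.06131234e-03,  4.45534638e-01],
       [-1.25117134e-03, -9.99999209e-01,  1.32014983e-04]]), 'contact_force': array([ 0.63657058, -0.11337496, -0.41592821]), 'ft_torque': array([-0.02674777, -0.01637332, -0.06599645]), 'finger_gap': 0.0911603807935504}
top [[393.9007052014104, 0.0, 320.9704065946633], [0.0, 393.9007052014104, 200.98201985566632], [0.0, 0.0, 1.0]] [[0.0016, -0.981, 0.1938, 0.2831], [-0.9999, -0.0039, -0.0116, 0.0031], [0.0122, -0.1938, -0.981, 1.3904], [0.0, 0.0, 0.0, 1.0]]
side [[475.7804753536234, 0.0, 328.60312084047024], [0.0, 475.7804753536234, 188.62614917721163], [0.0, 0.0, 1.0]] [[0.9549, -0.1653, 0.2467, 0.1212], [-0.2964, -0.5814, 0.7577, -1.1985], [0.0181, -0.7966, -0.6042, 1.049], [0.0, 0.0, 0.0, 1.0]]
wrist [[309.70691628693146, 0.0, 318.32540783262937], [0.0, 309.70691628693146, 193.37387682986682], [0.0, 0.0, 1.0]] [[1.0, 0.0009, 0.0, 0.0001], [0.0002, -0.2689, 0.9632, -0.1738], [0.0009, -0.9632, -0.2689, 0.0763], [0.0, 0.0, 0.0, 1.0]]
```

View pics/top0.png

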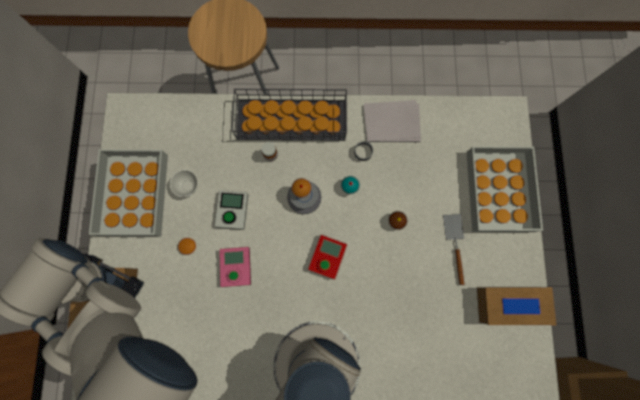

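View pics/side0.png

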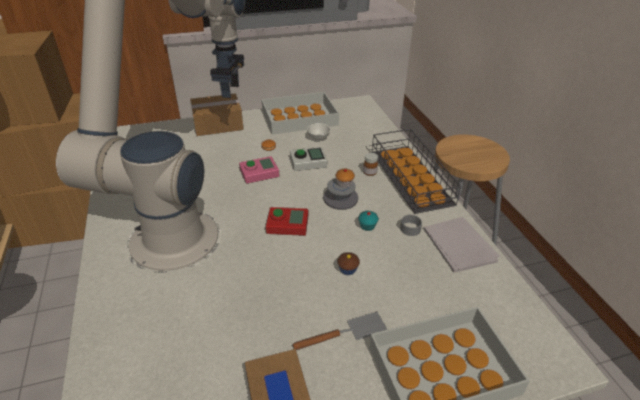

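View pics/wrist0.png

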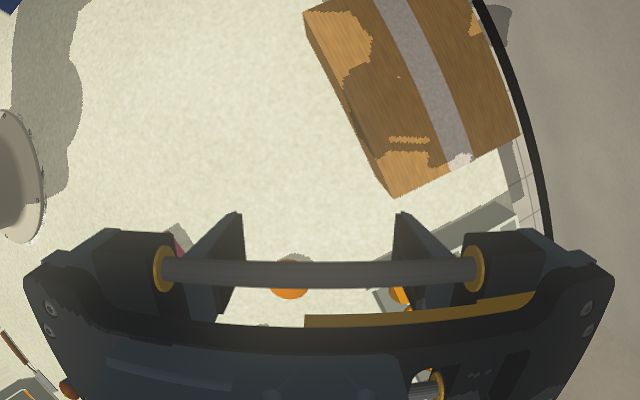

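```bash
cat > h.py <<'E'
from bench import robot, read_camera
import cv2,numpy as np
def ray(c,u,v,z):
    K=c["mtx"];E=c["extrinsics"];d=E[:3,:3]@np.array([(u-K[0,2])/K[0,0],(v-K[1,2])/K[1,1],1]);o=E[:3,3]
    return o+d*(z-o[2])/d[2]
def wsnap():
    s=robot.state();c=read_camera("wrist");T=np.eye(4);T[:3,:3]=s["tool_rot"];T[:3,3]=s["tool_pos"]
    c["E"]=T@c["tool_from_camera"];return s,c
def wray(c,u,v,z):
    K=c["mtx"];x=np.array([u-K[0,2],v-K[1,2]]);r=np.hypot(*x);th=r/K[0,0]
    d=c["E"][:3,:3]@np.array([*(x/max(r,1e-9)*np.sin(th)),np.cos(th)]);o=c["E"][:3,3]
    return o+d*(z-o[2])/d[2]
def wproj(c,P):
    P=np.atleast_2d(P);E=c["E"];q=(P-E[:3,3])@E[:3,:3];rho=np.hypot(q[:,0],q[:,1]);th=np.arctan2(rho,q[:,2]);K=c["mtx"]
    return np.c_[K[0,2]+K[0,0]*th*q[:,0]/rho,K[1,2]+K[0,0]*th*q[:,1]/rho]
E
python3 - <<'E'
from h import *
c=read_camera("top");s=read_camera("side")
cv2.imwrite("pics/topz.png",cv2.resize(c["color"][140:260,200:400,::-1],None,fx=4,fy=4,interpolation=2))
cv2.imwrite("pics/sidez.png",cv2.resize(s["color"][120:240,260:420,::-1],None,fx=5,fy=5,interpolation=2)[:600])
print("foot",ray(c,304,198,0.014),"cup",ray(c,301,186,.11),"btn",ray(c,229,217,.04))
for n,u,v,z in [("bowl",182,185,.02),("jar",269,153,.04),("cutter",363,151,.02),("turq",350,185,.03),("b",398,219,.03),("sand",187,246,.01),("pink",235,267,.03),("red",327,257,.03)]: print(n,ray(c,u,v,z).round(3))
E
```

```text
foot [0.56559257 0.04735119 0.014     ] cup [0.58671844 0.05467903 0.11      ] btn [0.49214292 0.30499986 0.04      ]
bowl [0.61  0.482 0.02 ]
jar [0.724 0.173 0.04 ]
cutter [ 0.74  -0.166  0.02 ]
turq [ 0.61  -0.116  0.03 ]
b [ 0.489 -0.283  0.03 ]
sand [0.394 0.453 0.01 ]
pink [0.322 0.279 0.03 ]
red [ 0.356 -0.034  0.03 ]
```

View pics/topz.png

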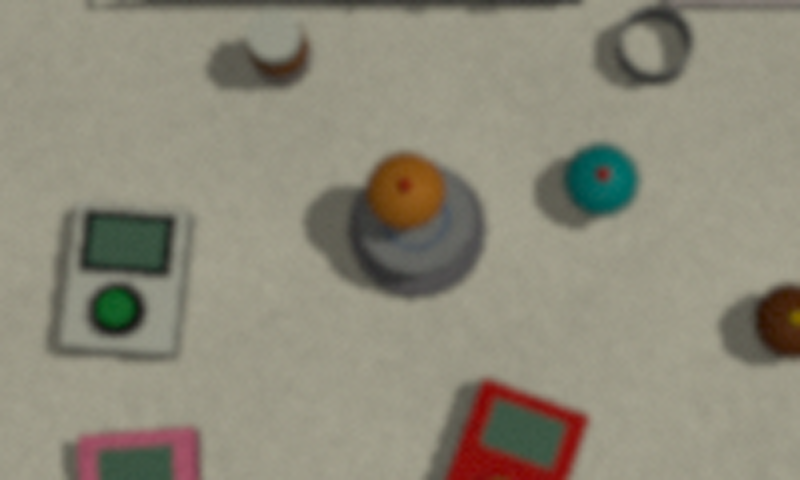

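View pics/sidez.png

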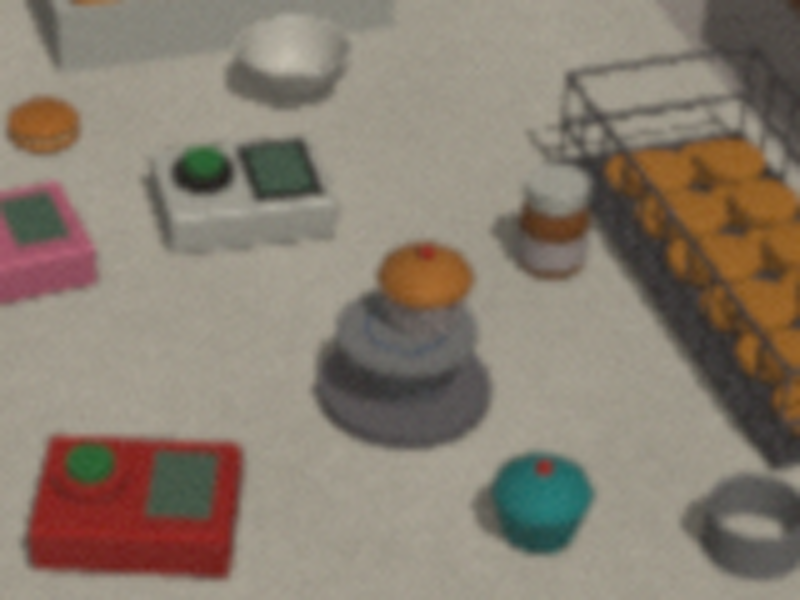

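```bash
cat >> h.py <<'E'
def plan(pos,phi,claw,step=0.045,nmax=12):
    "rows from the present pose to pos, tool x heading phi deg, tool down"
    s=robot.state();p=s["tool_pos"].copy();R=s["tool_rot"].copy();pos=np.array(pos,float)
    from scipy.spatial.transform import Rotation as Ro
    f=np.radians(phi);G=np.array([[np.cos(f),0,-np.sin(f)],[np.sin(f),0,np.cos(f)],[0,-1,0]])
    n=max(int(np.ceil(np.linalg.norm(pos-p)/step)),int(np.ceil(np.degrees(Ro.from_matrix(R.T@G).magnitude())/7.5)),1)
    rows=[]
    rv=Ro.from_matrix(R.T@G).as_rotvec()/n;dp=(pos-p)/n
    for i in range(n):
        rows.append([claw,np.round(R.T@dp*100,2).tolist(),np.round(np.degrees(rv),2).tolist()]);R=R@Ro.from_rotvec(rv).as_matrix()
    print("n",n,"pos",p.round(4),"phi",np.degrees(np.arctan2(s["tool_rot"][1,0],s["tool_rot"][0,0])).round(2));
    import json;print(json.dumps(rows[:nmax]))
    if n>nmax:print(json.dumps(rows[nmax:]))
E
python3 - <<'E'
from h import *
plan([.612,-.035,.27],27,9.1)
E
```

```text
n 16 pos [0.2784 0.5594 0.2092] phi 63.54
[[9.1, [-2.4, -0.38, -3.52], [0.0, 2.28, -0.0]], [9.1, [-2.25, -0.38, -3.61], [0.0, 2.28, -0.0]], [9.1, [-2.11, -0.38, -3.7], [0.0, 2.28, -0.0]], [9.1, [-1.96, -0.38, -3.78], [0.0, 2.28, -0.0]], [9.1, [-1.81, -0.38, -3.86], [0.0, 2.28, -0.0]], [9.1, [-1.65, -0.38, -3.93], [0.0, 2.28, -0.0]], [9.1, [-1.49, -0.38, -3.99], [0.0, 2.28, -0.0]], [9.1, [-1.33, -0.38, -4.05], [0.0, 2.28, -0.0]], [9.1, [-1.17, -0.38, -4.1], [0.0, 2.28, -0.0]], [9.1, [-1.01, -0.38, -4.14], [0.0, 2.28, -0.0]], [9.1, [-0.84, -0.38, -4.18], [0.0, 2.28, -0.0]], [9.1, [-0.67, -0.38, -4.21], [0.0, 2.28, -0.0]]]
[[9.1, [-0.51, -0.38, -4.23], [0.0, 2.28, -0.0]], [9.1, [-0.34, -0.38, -4.25], [0.0, 2.28, -0.0]], [9.1, [-0.17, -0.38, -4.26], [0.0, 2.28, -0.0]], [9.1, [0.0, -0.38, -4.26], [0.0, 2.28, -0.0]]]
```

>>> {"name": "apply_moves", "arguments": {
  "commands": [
    [9.1,[-2.4,-0.4,-3.5],[0,2.3,0]],
    [9.1,[-2.2,-0.4,-3.6],[0,2.3,0]],
    [9.1,[-2.1,-0.4,-3.7],[0,2.3,0]],
    [9.1,[-2.0,-0.4,-3.8],[0,2.3,0]],
    [9.1,[-1.8,-0.4,-3.9],[0,2.3,0]],
    [9.1,[-1.7,-0.4,-3.9],[0,2.3,0]],
    [9.1,[-1.5,-0.4,-4.0],[0,2.3,0]],
    [9.1,[-1.3,-0.4,-4.0],[0,2.3,0]],
    [9.1,[-1.2,-0.4,-4.1],[0,2.3,0]],
    [9.1,[-1.0,-0.4,-4.1],[0,2.3,0]],
    [9.1,[-0.8,-0.4,-4.2],[0,2.3,0]],
    [9.1,[-0.7,-0.4,-4.2],[0,2.3,0]]
  ]
}}

```text
time: 1.45
tool_pos: [0.5304, 0.099, 0.2579]
tool_rot: [[0.816, -0.0, -0.578], [0.578, 0.0, 0.816], [0.0, -1.0, 0.0]]
contact_force: [-0.4, 0.7, -0.9]
finger_gap: 0.091
```

```bash
python3 - <<'E'
from h import *
plan([.612,-.035,.27],27,9.1)
E
```

```text
n 4 pos [0.5304 0.099  0.2579] phi 35.31
[[9.1, [-0.27, -0.3, -3.91], [-0.0, 2.08, 0.0]], [9.1, [-0.13, -0.3, -3.92], [-0.0, 2.08, 0.0]], [9.1, [0.01, -0.3, -3.92], [-0.0, 2.08, 0.0]], [9.1, [0.16, -0.3, -3.92], [-0.0, 2.08, 0.0]]]
```

>>> {"name": "apply_moves", "arguments": {
  "commands": [
    [9.1,[-0.3,-0.3,-3.9],[0,2.1,0]],
    [9.1,[-0.1,-0.3,-3.9],[0,2.1,0]],
    [9.1,[0,-0.3,-3.9],[0,2.1,0]],
    [9.1,[0.2,-0.3,-3.9],[0,2.1,0]],
    [9.1,[0,0,0],[0,0,0]],
    [9.1,[0,0,0],[0,0,0]]
  ]
}}

```text
time: 2.05
tool_pos: [0.6157, -0.0465, 0.2702]
tool_rot: [[0.898, 0.001, -0.44], [0.44, -0.0, 0.898], [0.001, -1.0, -0.001]]
contact_force: [-0.6, 0.5, 0.2]
finger_gap: 0.0909
```

```bash
python3 - <<'E'
from h import *
s,c=wsnap();np.savez("w1.npz",E=c["E"],mtx=c["mtx"],color=c["color"]);cv2.imwrite("pics/w1.png",c["color"][:,:,::-1]);print(s["tool_pos"],s["joint_vel"].round(1))
E
```

```text
[ 0.61572588 -0.04648034  0.27024938] [-1.7  1.  -1.6 -0.6 -0.  -0.2]
```

View pics/w1.png

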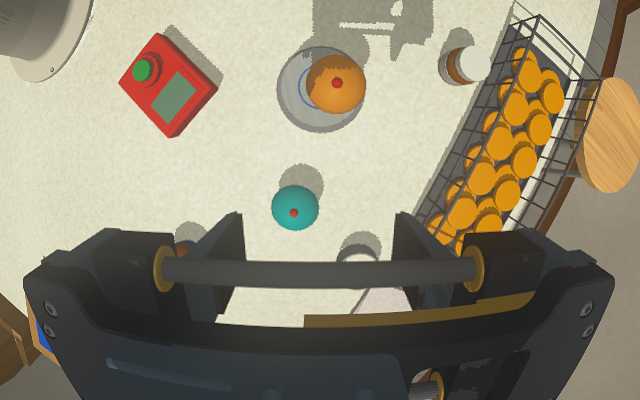

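```bash
cat >> h.py <<'E'
def circ(c,x,y,z,r):
    t=np.linspace(0,2*np.pi,90);return wproj(c,np.c_[x+r*np.cos(t),y+r*np.sin(t),np.full(90,z)])
def overlay(c,box,sc,circles,fn):
    x0,y0,x1,y1=box;im=cv2.resize(c["color"][y0:y1,x0:x1,::-1],None,fx=sc,fy=sc,interpolation=cv2.INTER_CUBIC)
    for (x,y,z,r,col) in circles:
        p=((circ(c,x,y,z,r)+.5-[x0,y0])*sc-.5);cv2.polylines(im,[np.round(p).astype(int)],True,col,1)
    cv2.imwrite(fn,im)
def fitcirc(c,pts,z,r):
    "fit xy of a known world circle to edge pixels"
    from scipy.optimize import least_squares
    W=np.array([wray(c,u,v,z)[:2] for u,v in pts]);f=lambda q:np.hypot(*(W-q).T)-r
    o=least_squares(f,W.mean(0),loss='soft_l1',f_scale=.001);return o.x,f(o.x)
E
python3 - <<'E'
from h import *
d=np.load("w1.npz");c=dict(d)
print("cherry",wray(c,337,83,.119))
overlay(c,(260,30,400,140),5.7,[],"pics/w1z.png")
hsv=cv2.cvtColor(c["color"],cv2.COLOR_RGB2HSV)
m=((hsv[...,0]<22)&(hsv[...,1]>150)).astype(np.uint8);m[:30]=0;m[130:]=0;m[:,:260]=0;m[:,400:]=0
cs,_=cv2.findContours(m,cv2.RETR_EXTERNAL,cv2.CHAIN_APPROX_NONE);k=max(cs,key=cv2.contourArea)[:,0]
print(k.min(0),k.max(0))
x,f=fitcirc(c,k,.096,.034);print("crown",x,np.abs(f).mean(),f.mean())
E
```

```text
cherry [0.58724969 0.05507102 0.119     ]
[307  55] [365 113]
crown [0.58752635 0.05616579] 0.0020253923433050927 -0.0020253923433050927
```

View pics/w1z.png

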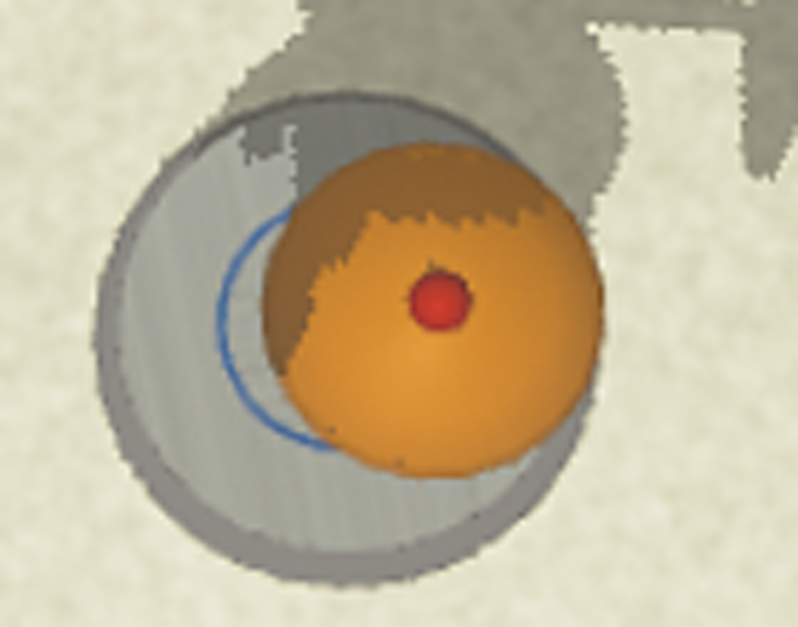

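```bash
python3 - <<'E'
from h import *
c=dict(np.load("w1.npz"))
cv=lambda P:(np.array(P)+.5)/5.7-.5+[260,30]
x,f=fitcirc(c,cv([(293,208),(250,240),(226,285),(221,325),(232,368),(262,410),(300,437),(330,448)]),.06,.0283);print("ring",x,f.round(4))
y,f=fitcirc(c,cv([(150,420),(210,500),(290,547),(340,552),(400,548),(470,520),(530,465),(330,95),(250,108),(420,103)]),.06,.05);print("pan",y,f.round(4))
q=np.array([.5874,.0556])
for p in (x,y):
  d=q-p;print("off",d,np.hypot(*d),np.degrees(np.arctan2(d[1],d[0])))
p=(x+y)/2
overlay(c,(260,30,400,140),5.7,[(*p,.06,.05,(0,0,255)),(*p,.06,.0283,(0,255,0)),(*q,.096,.034,(255,0,255)),(*q,.119,.003,(255,0,0))],"pics/w1o.png")
E
```

```text
ring [0.57306147 0.04974432] [-0.0005  0.0001  0.0002  0.0003 -0.0001 -0.0004 -0.0002  0.0002]
pan [0.57292236 0.04960386] [-0.0012 -0.0001  0.0013  0.0007  0.0007  0.0002 -0.0007  0.0002  0.0021
  0.0003]
off [0.01433853 0.00585568] 0.015488140336686 22.2145105126016
off [0.01447764 0.00599614] 0.015670219632452524 22.4976704736218
```

View pics/w1o.png

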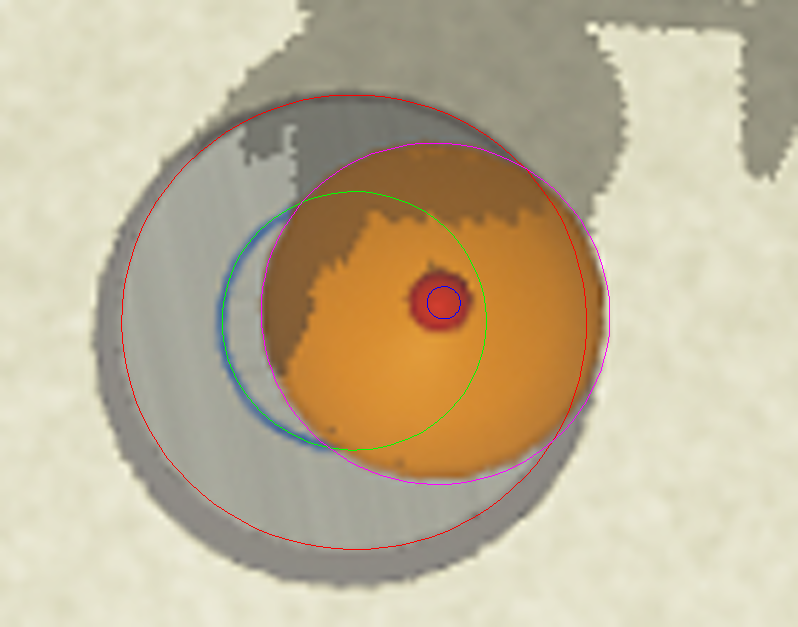

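```bash
python3 - <<'E'
from h import *
plan([.587,.0554,.20],22,9.1)
E
```

```text
n 3 pos [ 0.6157 -0.0464  0.2703] phi 26.14
[[9.1, [0.63, 2.34, 3.47], [0.02, 1.38, 0.01]], [9.1, [0.55, 2.34, 3.48], [0.02, 1.38, 0.01]], [9.1, [0.47, 2.34, 3.49], [0.02, 1.38, 0.01]]]
```

>>> {"name": "apply_moves", "arguments": {
  "commands": [
    [9.1,[0.6,2.3,3.5],[0,1.4,0]],
    [9.1,[0.5,2.3,3.5],[0,1.4,0]],
    [9.1,[0.5,2.3,3.5],[0,1.4,0]],
    [9.1,[0,0,0],[0,0,0]],
    [9.1,[0,0,0],[0,0,0]]
  ]
}}

```text
time: 2.6
tool_pos: [0.5831, 0.0623, 0.1995]
tool_rot: [[0.927, 0.002, -0.375], [0.375, -0.001, 0.927], [0.002, -1.0, -0.002]]
contact_force: [-0.1, -0.2, 0.6]
finger_gap: 0.091
```

```bash
python3 - <<'E'
from h import *
s,c=wsnap();np.savez("w2.npz",E=c["E"],mtx=c["mtx"],color=c["color"]);cv2.imwrite("pics/w2.png",c["color"][:,:,::-1])
print(wproj(c,[.587,.0554,.119]),wproj(c,[.573,.0497,.06]))
plan([.587,.0554,.125],22,9.1,.025)
E
```

```text
[[319.51471591 207.82055757]] [[304.82054967 190.05799543]]
n 3 pos [0.5829 0.0622 0.1994] phi 22.0
[[9.1, [0.04, 2.48, -0.26], [0.03, -0.0, 0.03]], [9.1, [0.04, 2.48, -0.26], [0.03, -0.0, 0.03]], [9.1, [0.04, 2.48, -0.26], [0.03, -0.0, 0.03]]]
```

View pics/w2.png

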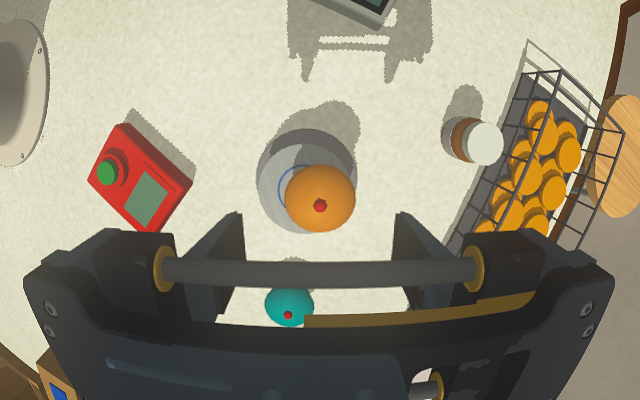

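>>> {"name": "apply_moves", "arguments": {
  "commands": [
    [9.1,[0,2.0,-0.3],[0,0,0]],
    [9.1,[0,2.0,-0.3],[0,0,0]],
    [9.1,[0,1.8,0],[0,0,0]],
    [9.1,[0,1.0,0],[0,0,0]],
    [9.1,[0,0,0],[0,0,0]],
    [9.1,[0,0,0],[0,0,0]]
  ]
}}

```text
time: 3.25
tool_pos: [0.589, 0.0541, 0.1341]
tool_rot: [[0.927, 0.01, -0.375], [0.375, -0.001, 0.927], [0.009, -1.0, -0.005]]
contact_force: [0.2, 0.5, -0.2]
finger_gap: 0.0909
```

```bash
python3 - <<'E'
from h import *
s,c=wsnap();np.savez("w3.npz",E=c["E"],mtx=c["mtx"],color=c["color"]);cv2.imwrite("pics/w3.png",c["color"][:,:,::-1])
print(wproj(c,[.587,.0554,.119]),wproj(c,[.573,.0497,.06]))
plan([.587,.0554,.103],22,9.1,.01)
E
```

```text
[[316.16329558 225.113197  ]] [[297.96294423 198.94604608]]
n 4 pos [0.589  0.0541 0.1342] phi 22.01
[[9.1, [-0.04, 0.78, 0.05], [0.07, 0.0, 0.13]], [9.1, [-0.04, 0.78, 0.05], [0.07, 0.0, 0.13]], [9.1, [-0.04, 0.78, 0.05], [0.07, 0.0, 0.13]], [9.1, [-0.04, 0.78, 0.05], [0.07, 0.0, 0.13]]]
```

View pics/w3.png

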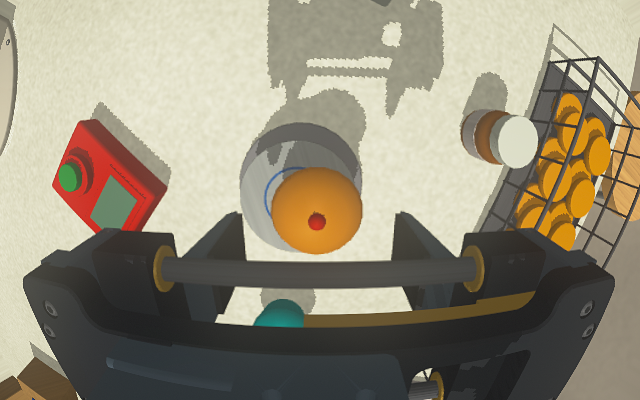

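>>> {"name": "apply_moves", "arguments": {
  "commands": [
    [9.1,[-0.1,0.9,0.1],[0,0,0.3]],
    [9.1,[-0.1,0.9,0.1],[0,0,0.3]],
    [9.1,[0,0.8,0],[0,0,0]],
    [9.1,[0,0.5,0],[0,0,0]],
    [9.1,[0,0,0],[0,0,0]],
    [9.1,[0,0,0],[0,0,0]]
  ]
}}

```text
time: 3.9
tool_pos: [0.5871, 0.0553, 0.1018]
tool_rot: [[0.927, 0.002, -0.375], [0.375, -0.006, 0.927], [-0.0, -1.0, -0.006]]
contact_force: [0.2, 0.1, -0.1]
finger_gap: 0.0907
```

```bash
python3 - <<'E'
from h import *
s,c=wsnap();np.savez("w4.npz",E=c["E"],mtx=c["mtx"],color=c["color"])
print(wproj(c,[.587,.0554,.119]),wproj(c,[.573,.0497,.06]),s["contact_force"])
overlay(c,(220,100,420,250),4,[(.573,.0497,.06,.05,(0,0,255)),(.573,.0497,.06,.0283,(0,255,0)),(.587,.0554,.096,.034,(255,0,255)),(.587,.0554,.119,.003,(255,0,0))],"pics/w4.png")
p=np.array([.573,.0497]);e=np.array([np.cos(np.radians(22)),np.sin(np.radians(22))])
print("tcp along e rel pan",(s["tool_pos"][:2]-p)@e,"perp",(s["tool_pos"][:2]-p)@[-e[1],e[0]])
plan([.573-.0115*e[0],.0497-.0115*e[1],.103],22,9.1,.005)
E
```

```text
[[318.24119892 249.40131885]] [[297.87749857 213.87669603]] [ 0.18361047  0.13119026 -0.14547802]
tcp along e rel pan 0.015221994838104281 perp -7.957472967508402e-05
n 6 pos [0.5871 0.0553 0.1019] phi 22.03
[[9.1, [-0.44, -0.02, 0.0], [0.06, 0.0, -0.0]], [9.1, [-0.44, -0.02, 0.0], [0.06, 0.0, -0.0]], [9.1, [-0.44, -0.02, 0.0], [0.06, 0.0, -0.0]], [9.1, [-0.44, -0.02, 0.0], [0.06, 0.0, -0.0]], [9.1, [-0.44, -0.02, 0.0], [0.06, 0.0, -0.0]], [9.1, [-0.44, -0.02, 0.0], [0.06, 0.0, -0.0]]]
```

View pics/w4.png

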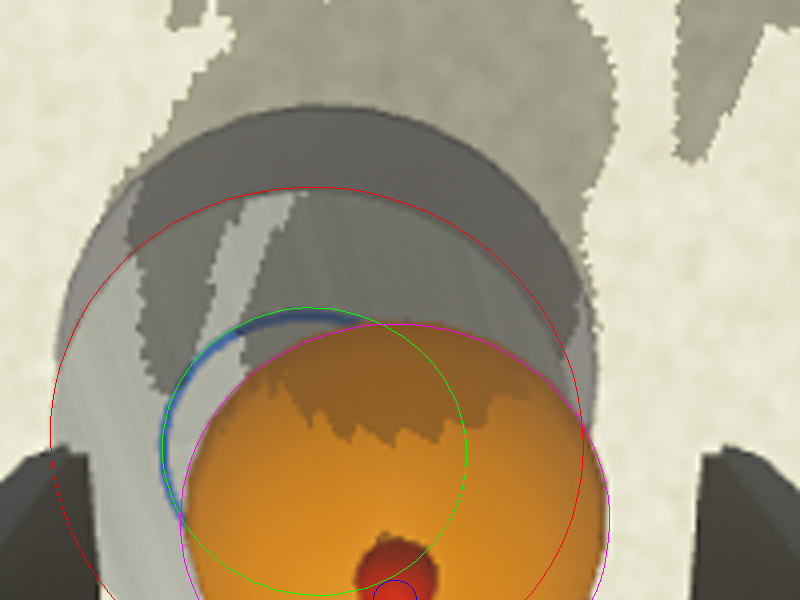

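>>> {"name": "apply_moves", "arguments": {
  "commands": [
    [9.1,[-0.3,0,0],[0,0,0]],
    [9.1,[-0.3,0,0],[0,0,0]],
    [9.1,[-0.2,0,0],[0,0,0]],
    [9.1,[-0.2,0,0],[0,0,0]],
    [9.1,[-0.2,0,0],[0,0,0]],
    [9.1,[-0.2,0,0],[0,0,0]],
    [9.1,[-0.2,0,0],[0,0,0]],
    [9.1,[-0.2,0,0],[0,0,0]],
    [9.1,[-0.2,0,0],[0,0,0]],
    [9.1,[0,0,0],[0,0,0]]
  ]
}}

```text
time: 4.95
tool_pos: [0.5673, 0.0471, 0.1029]
tool_rot: [[0.927, 0.004, -0.375], [0.375, -0.006, 0.927], [0.001, -1.0, -0.007]]
contact_force: [-0.7, -0.4, 0.6]
finger_gap: 0.0907
```

```bash
cat > chk.py <<'E'
from h import *
import sys
fn,phi=sys.argv[1],float(sys.argv[2])
s,c=wsnap();np.savez(fn+".npz",E=c["E"],mtx=c["mtx"],color=c["color"])
p=np.array([.573,.0497]);e=np.array([np.cos(np.radians(phi)),np.sin(np.radians(phi))])
a=(s["tool_pos"][:2]-p)@e;g=s["finger_gap"]/2
print("gap/2",g,"tcp along",a,"perp",(s["tool_pos"][:2]-p)@[-e[1],e[0]],"cupcake if in contact",a+g-.034,"or -",a-g+.034,"z",s["tool_pos"][2],s["contact_force"].round(2))
q=p+max(0,a+g-.034)*0
overlay(c,(220,100,420,250),4,[(*p,.06,.05,(0,0,255)),(*p,.06,.0283,(0,255,0)),(*q,.096,.034,(255,0,255)),(*q,.119,.004,(255,0,0))],"pics/"+fn+".png")
E
python3 chk.py w5 22
```

```text
gap/2 0.04534276502700155 tcp along -0.006233412965855188 perp -0.00033283609239481845 cupcake if in contact 0.005109352061146356 or - -0.017576177992856733 z 0.1029385069949144 [-0.67 -0.43  0.59]
```

View pics/w5.png

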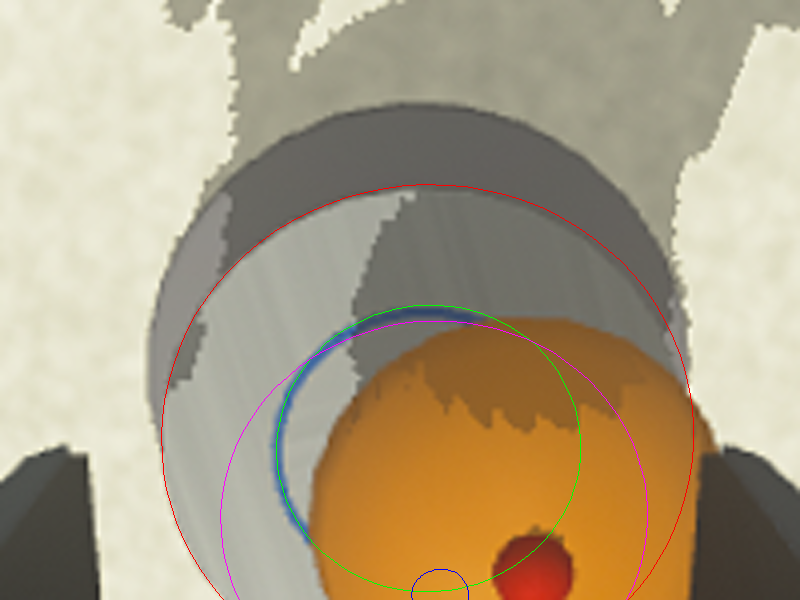

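```bash
cat > meas.py <<'E'
from h import *
import sys
p=np.array([.573,.0497])
for fn in sys.argv[1:]:
    c=dict(np.load(fn+".npz"));im=c["color"].astype(int)
    hsv=cv2.cvtColor(c["color"],cv2.COLOR_RGB2HSV)
    u0,v0=wproj(c,[*p,.119])[0]
    m=((hsv[...,0]<6)|(hsv[...,0]>174))&(hsv[...,1]>150)
    V,U=np.nonzero(m);k=np.hypot(U-u0,V-v0)<60;U,V=U[k],V[k]
    q=wray(c,U.mean(),V.mean(),.119)[:2]
    x,y=c["E"][:2,0]/np.hypot(*c["E"][:2,0]),None
    d=q-p;print(fn,"cherry px",U.mean().round(1),V.mean().round(1),len(U),"q",q.round(4),"off xy mm",(d*1e3).round(1),"tool x,z mm",((d@x)*1e3).round(1),((d@[-x[1],x[0]])*1e3).round(1))
E
python3 meas.py w1 w2 w3 w4 w5
```

```text
w1 cherry px 336.6 82.4 83 q [0.5867 0.0554] off xy mm [13.7  5.7] tool x,z mm 14.8 -0.9
w2 cherry px 319.7 205.5 114 q [0.5863 0.0574] off xy mm [13.3  7.7] tool x,z mm 15.3 2.1
w3 cherry px 316.4 221.6 203 q [0.5862 0.0578] off xy mm [13.2  8.1] tool x,z mm 15.3 2.5
w4 cherry px 318.7 244.8 275 q [0.5862 0.0581] off xy mm [13.2  8.4] tool x,z mm 15.4 2.9
w5 cherry px 353.1 243.0 281 q [0.5841 0.0576] off xy mm [11.1  7.9] tool x,z mm 13.2 3.1
```

```bash
python3 - <<'E'
from h import *
from bench import robot
c=dict(np.load("w5.npz"))
s=robot.state();print(s["tool_pos"],s["finger_gap"],s["joint_vel"].round(2))
T=s["tool_rot"]
for y in (.025,.006,-.015):
  for z in (.016,-.016):
    print(y,z,wproj(c,s["tool_pos"]+T@[.0453,y,z])[0].round(1),wproj(c,s["tool_pos"]+T@[-.0453,y,z])[0].round(1))
overlay(c,(200,100,440,280),3.3,[],"pics/w5b.png")
c=read_camera("side");cv2.imwrite("pics/s5.png",cv2.resize(c["color"][120:240,260:420,::-1],None,fx=5,fy=5,interpolation=2))
E
```

```text
[0.56746978 0.04706434 0.10297293] 0.09088251516276548 [ 0.07  0.21 -0.41 -0.03  0.1   0.04]
0.025 0.016 [385.1 200.3] [252.2 200.2]
0.025 -0.016 [382.  243.1] [255.2 243. ]
0.006 0.016 [391.3 209.1] [246. 209.]
0.006 -0.016 [387.3 255. ] [249.9 254.9]
-0.015 0.016 [399.5 221. ] [237.9 220.8]
-0.015 -0.016 [394.3 270.7] [242.9 270.6]
```

View pics/w5b.png

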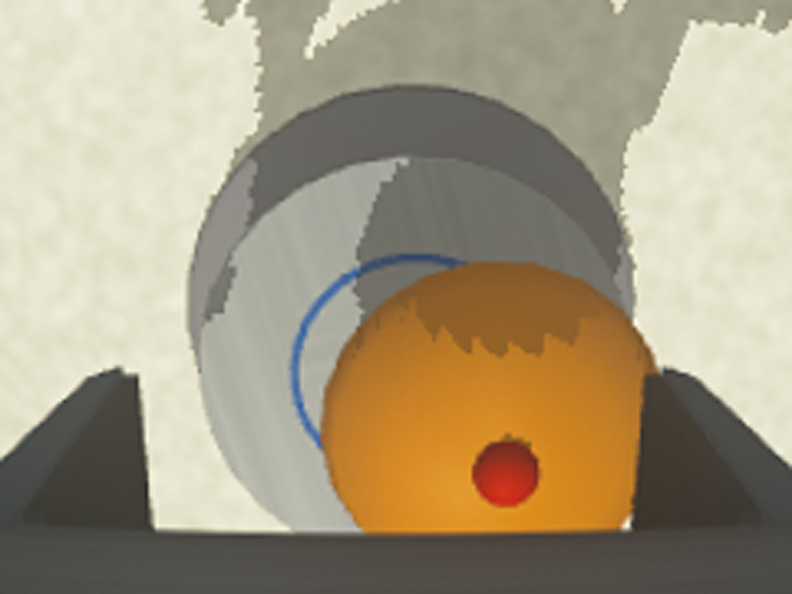

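View pics/s5.png

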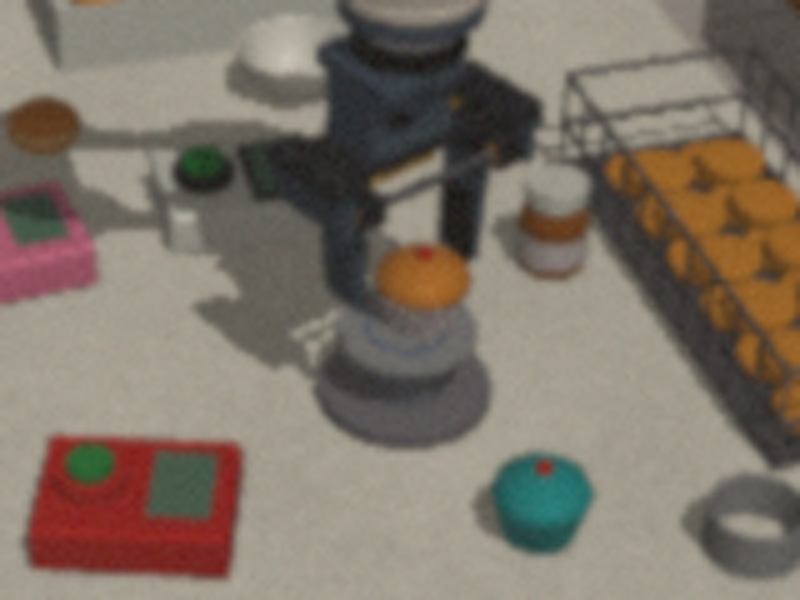

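```bash
python3 - <<'E'
from h import *
s=robot.state();T=s["tool_rot"]
c=read_camera("side")
im=cv2.resize(c["color"][120:240,260:420,::-1],None,fx=5,fy=5,interpolation=2)
def pr(c,P):
    E=c["extrinsics"];q=E[:3,:3].T@(np.array(P)-E[:3,3]);u=c["mtx"]@(q/q[2]);return u[:2]
def d(P,col):
    u=(pr(c,P)-[260,120]+.5)*5;cv2.circle(im,tuple(int(i) for i in u),3,col,-1)
for sx in (-1,1):
  for z in (-.016,.016):
    for y in (.025,-.01,-.04): d(s["tool_pos"]+T@[sx*.0453,y,z],(0,255,0) if y>0 else (0,255,255) if y>-.02 else (255,0,255))
for t in np.linspace(0,6.28,40):
    d([.573+.05*np.cos(t),.0497+.05*np.sin(t),.06],(0,0,255))
d([.5841,.0576,.119],(255,0,0))
cv2.imwrite("pics/s5o.png",im)
E
```

```text
(no output)
```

View pics/s5o.png

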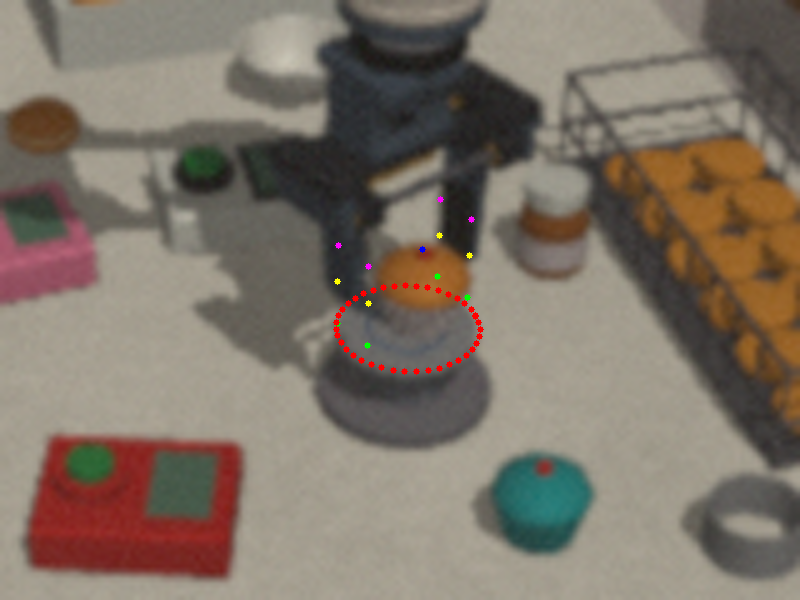

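>>> {"name": "apply_moves", "arguments": {
  "commands": [
    [9.1,[0.6,0,0.1],[0,0,0]],
    [9.1,[0.6,0,0.1],[0.3,0,0]],
    [9.1,[0.5,0,0],[0,0,0]],
    [9.1,[0,0,0],[0,0,0]],
    [9.1,[0,0.7,0],[0,0,0]],
    [9.1,[0,0.6,0],[0,0,0]],
    [9.1,[0,0,0],[0,0,0]],
    [9.1,[0,0,0],[0,0,0]]
  ]
}}

```text
time: 5.9
tool_pos: [0.5841, 0.0563, 0.0882]
tool_rot: [[0.927, 0.001, -0.375], [0.375, -0.0, 0.927], [0.001, -1.0, -0.001]]
contact_force: [0.3, 0.0, -0.1]
finger_gap: 0.091
```

```bash
python3 chk.py w6 22; python3 meas.py w6; python3 - <<'E'
from h import *
c=read_camera("side");cv2.imwrite("pics/s6.png",cv2.resize(c["color"][140:220,290:390,::-1],None,fx=7,fy=7,interpolation=2))
E
```

```text
gap/2 0.04548812445087032 tcp along 0.012773127327512221 perp 0.0019972710090245278 cupcake if in contact 0.024261251778382537 or - 0.0012850028766419053 z 0.08816413365676809 [ 0.34  0.03 -0.08]
w6 cherry px 320.2 255.9 214 q [0.5838 0.0594] off xy mm [10.8  9.7] tool x,z mm 13.7 4.9
```

View pics/w6.png

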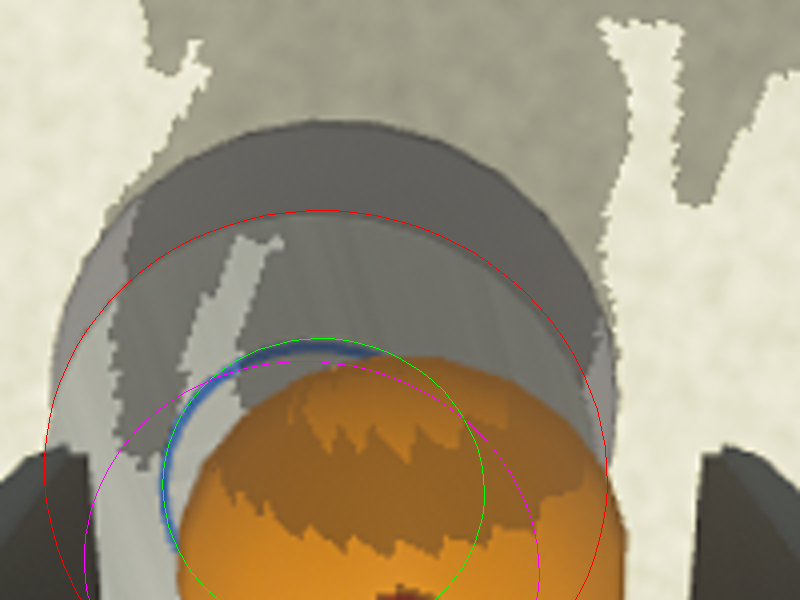

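View pics/s6.png

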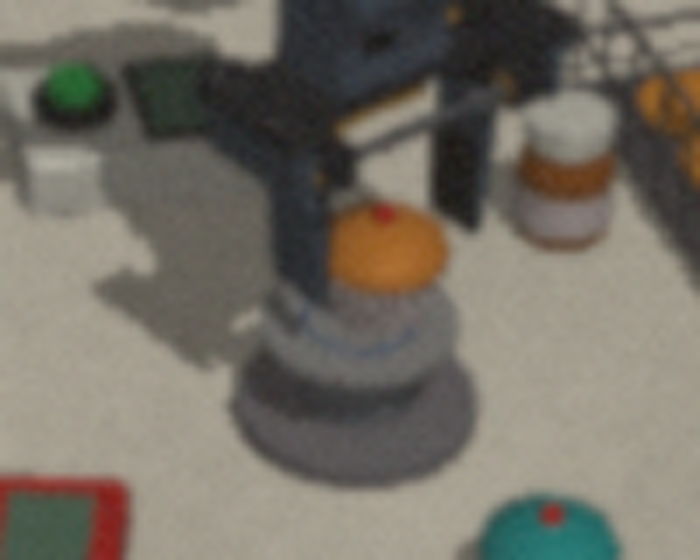

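>>> {"name": "apply_moves", "arguments": {
  "commands": [
    [9.1,[0,0.6,0],[0,0,0]],
    [9.1,[0,0.1,0],[0,0,0]],
    [9.1,[0,0,0],[0,0,0]],
    [9.1,[-0.3,0,0],[0,0,0]],
    [9.1,[-0.3,0,0],[0,0,0]],
    [9.1,[-0.2,0,0],[0,0,0]],
    [9.1,[-0.2,0,0],[0,0,0]],
    [9.1,[-0.2,0,0],[0,0,0]],
    [9.1,[-0.2,0,0],[0,0,0]],
    [9.1,[0,0,0],[0,0,0]],
    [9.1,[0,0,0],[0,0,0]]
  ]
}}

```text
time: 7.1
tool_pos: [0.5702, 0.0505, 0.0814]
tool_rot: [[0.927, 0.002, -0.375], [0.375, -0.0, 0.927], [0.002, -1.0, -0.001]]
contact_force: [0.5, 0.5, 0.0]
finger_gap: 0.091
```

```bash
python3 chk.py w7 22; python3 meas.py w7; python3 - <<'E'
from h import *
c=read_camera("side");cv2.imwrite("pics/s7.png",cv2.resize(c["color"][140:220,290:390,::-1],None,fx=7,fy=7,interpolation=2))
E
```

```text
gap/2 0.04551908882154677 tcp along -0.002324310859321883 perp 0.001759705083732035 cupcake if in contact 0.009194777962224884 or - -0.013843399680868645 z 0.08143607860736363 [0.54 0.5  0.02]
w7 cherry px 340.4 258.0 103 q [0.5782 0.0593] off xy mm [5.2 9.6] tool x,z mm 8.5 7.0
```

View pics/w7.png

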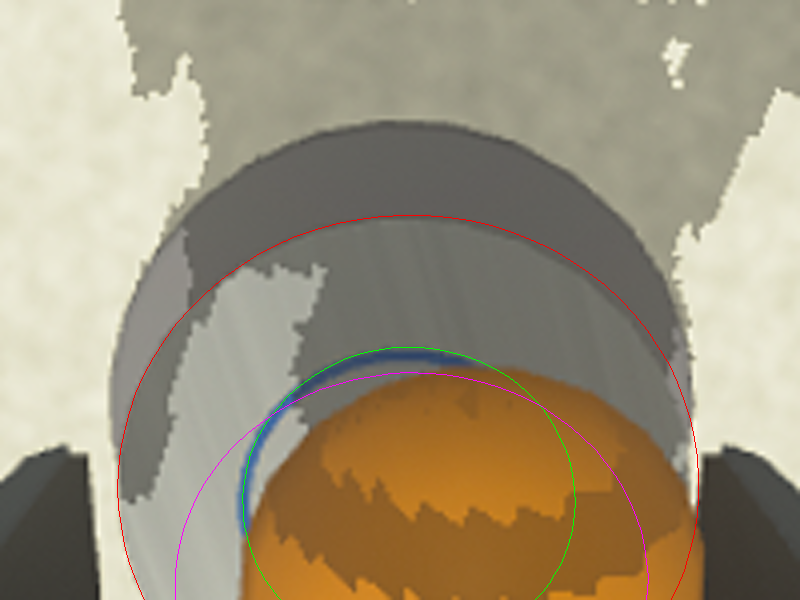

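View pics/s7.png

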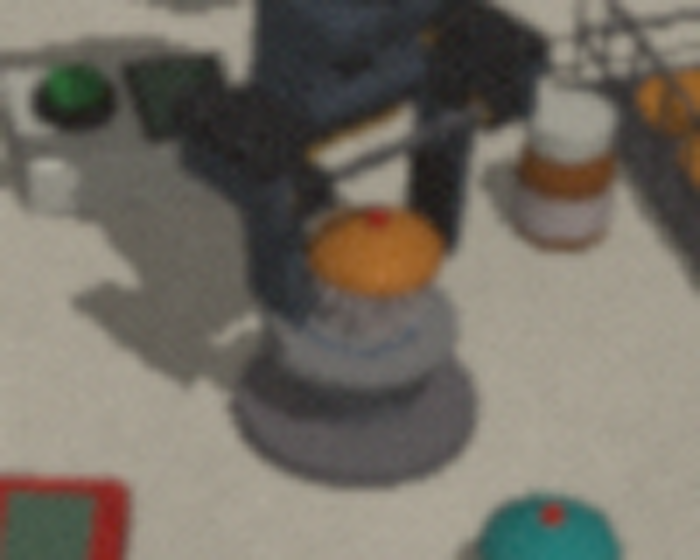

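>>> {"name": "apply_moves", "arguments": {
  "commands": [
    [9.1,[-0.2,0,0],[0,0,0]],
    [9.1,[-0.2,0,0],[0,0,0]],
    [9.1,[-0.2,0,0],[0,0,0]],
    [9.1,[-0.2,0,0],[0,0,0]],
    [9.1,[0,0,0],[0,0,0]],
    [9.1,[0,0,0],[0,0,0]]
  ]
}}

```text
time: 7.8
tool_pos: [0.5623, 0.0472, 0.0814]
tool_rot: [[0.927, 0.003, -0.375], [0.375, -0.0, 0.927], [0.002, -1.0, -0.001]]
contact_force: [-0.3, 0.0, -0.1]
finger_gap: 0.0911
```

```bash
python3 chk.py w8 22
```

```text
gap/2 0.04554089372612971 tcp along -0.010888370463926074 perp 0.001723410755166379 cupcake if in contact 0.0006525232622036359 or - -0.02242926419005578 z 0.08141727492847012 [-0.3   0.05 -0.09]
```

View pics/w8.png

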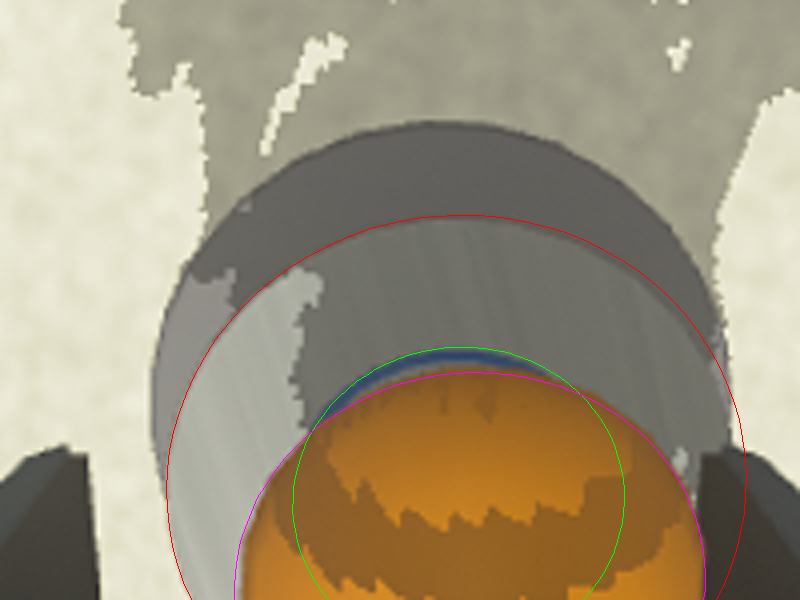

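>>> {"name": "apply_moves", "arguments": {
  "commands": [
    [9.1,[0.5,0,0],[0,0,0]],
    [9.1,[0.5,0,0],[0,0,0]],
    [9.1,[0,0,0],[0,0,0]],
    [9.1,[0,-1.5,0],[0,0,0]],
    [9.1,[0,-2.5,0],[0,0,0]],
    [9.1,[0,-3.5,0],[0,0,0]],
    [9.1,[0,-3.5,-2],[0,0,0]],
    [9.1,[0,-2,-4],[0,0,0]],
    [9.1,[0,0,-3],[0,0,0]],
    [9.1,[0,0,0],[0,0,0]],
    [9.1,[0,0,0],[0,0,0]]
  ]
}}

```text
time: 8.95
tool_pos: [0.6072, -0.0338, 0.2162]
tool_rot: [[0.926, 0.001, -0.377], [0.377, -0.001, 0.926], [0.001, -1.0, -0.001]]
contact_force: [-0.5, 0.1, -0.7]
finger_gap: 0.091
```

```bash
python3 chk.py w9 22; python3 meas.py w9; python3 - <<'E'
from h import *
c=dict(np.load("w9.npz"));u=wproj(c,[.573,.0497,.09])[0].astype(int);print(u)
b=(u[0]-70,max(0,u[1]-55),u[0]+70,max(0,u[1]-55)+105)
print(b)
overlay(c,b,5.7,[],"pics/w9z.png");overlay(c,b,5.7,[(.573,.0497,.06,.05,(0,0,255)),(.573,.0497,.06,.0283,(0,255,0)),(.573,.0497,.096,.034,(255,0,255)),(.573,.0497,.119,.004,(255,0,0))],"pics/w9o.png")
cv2.imwrite("pics/w9f.png",c["color"][:,:,::-1])
E
```

```text
gap/2 0.04551028526963706 tcp along 0.0004312286562964472 perp -0.09021825483286822 cupcake if in contact 0.011941513925933504 or - -0.011079056613340611 z 0.21624142909447755 [-0.52  0.08 -0.69]
w9 cherry px 318.7 92.4 108 q [0.5731 0.0503] off xy mm [0.1 0.6] tool x,z mm 0.3 0.5
[318  94]
(np.int64(248), np.int64(39), np.int64(388), np.int64(144))
```

View pics/w9o.png

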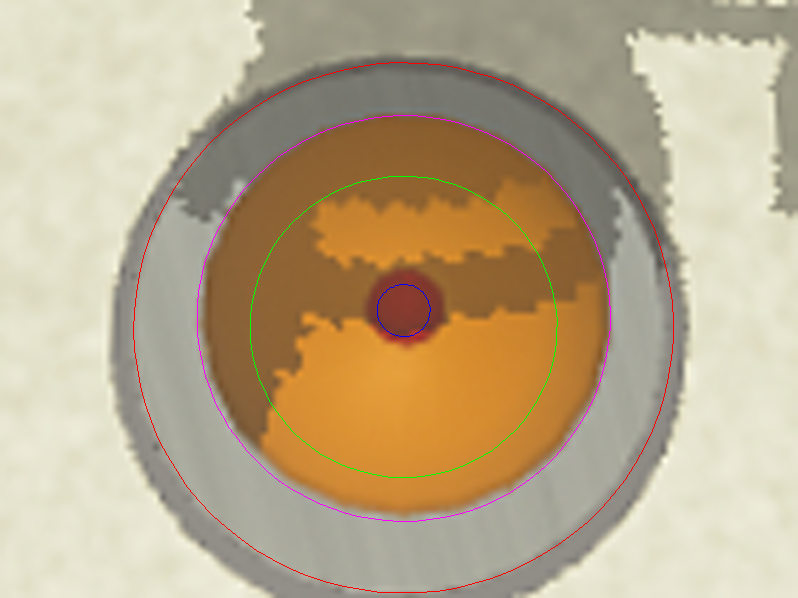

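View pics/w9f.png

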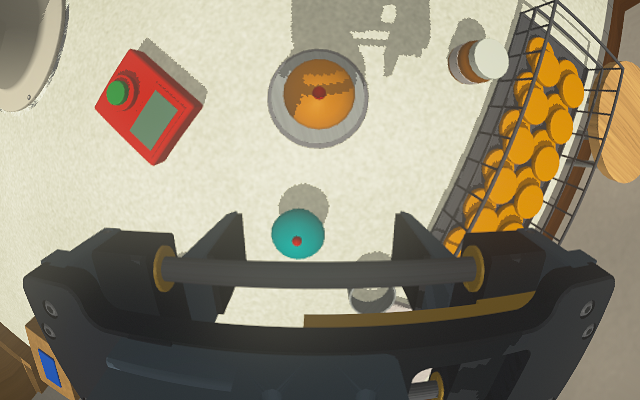

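```bash
python3 - <<'E'
from h import *
plan([.520,.222,.23],10,0)
E
```

```text
n 7 pos [ 0.6071 -0.0336  0.216 ] phi 22.2
[[0, [0.23, -0.21, 3.85], [0.01, 1.74, 0.0]], [0, [0.11, -0.2, 3.86], [0.01, 1.74, 0.0]], [0, [-0.01, -0.2, 3.86], [0.01, 1.74, 0.0]], [0, [-0.12, -0.2, 3.86], [0.01, 1.74, 0.0]], [0, [-0.24, -0.2, 3.85], [0.01, 1.74, 0.0]], [0, [-0.36, -0.2, 3.84], [0.01, 1.74, 0.0]], [0, [-0.47, -0.2, 3.83], [0.01, 1.74, 0.0]]]
```

>>> {"name": "apply_moves", "arguments": {
  "commands": [
    [0,[0.2,-0.5,3.8],[0,1.7,0]],
    [0,[0.1,-0.5,3.8],[0,1.7,0]],
    [0,[0,-0.4,3.8],[0,1.7,0]],
    [0,[-0.1,0,3.8],[0,1.7,0]],
    [0,[-0.2,0,3.8],[0,1.7,0]],
    [0,[-0.4,0,3.8],[0,1.7,0]],
    [0,[-0.5,0,3],[0,1.7,0]],
    [0,[0,0,0],[0,0,0]],
    [0,[0,0,0],[0,0,0]],
    [0,[0,0,0],[0,0,0]]
  ]
}}

```text
time: 10.0
tool_pos: [0.5106, 0.2264, 0.2257]
tool_rot: [[0.984, -0.009, -0.178], [0.178, -0.002, 0.984], [-0.009, -1.0, -0.0]]
contact_force: [0.1, 0.0, -0.7]
finger_gap: 0.0136
```

```bash
python3 - <<'E'
from h import *
s,c=wsnap();np.savez("b1.npz",E=c["E"],mtx=c["mtx"],color=c["color"]);cv2.imwrite("pics/b1.png",c["color"][:,:,::-1]);print(s["tool_pos"],s["finger_gap"])
E
```

```text
[0.51060126 0.22635646 0.22570295] 0.013575161990954227
```

View pics/b1.png

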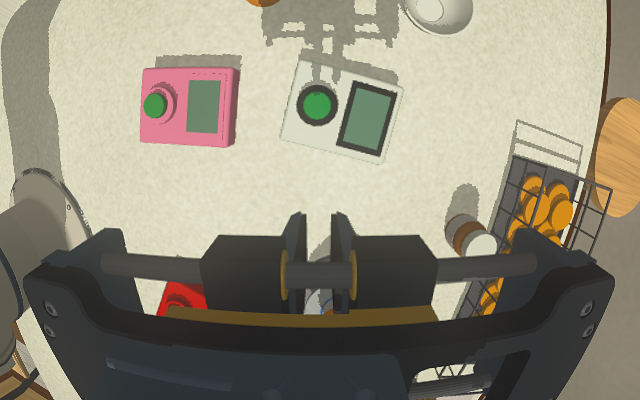

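```bash
python3 - <<'E'
from h import *
c=dict(np.load("b1.npz"));hsv=cv2.cvtColor(c["color"],cv2.COLOR_RGB2HSV)
def blob(hsv,u,v,r):
    m=(hsv[...,0]>50)&(hsv[...,0]<75)&(hsv[...,1]>140);V,U=np.nonzero(m);k=np.hypot(U-u,V-v)<r
    return U[k].mean(),V[k].mean(),U[k].min(),U[k].max(),V[k].min(),V[k].max(),k.sum()
b=blob(hsv,317,105,28);print(b)
t=read_camera("top");sd=read_camera("side")
bt=blob(cv2.cvtColor(t["color"],cv2.COLOR_RGB2HSV),229,217,8);bs=blob(cv2.cvtColor(sd["color"],cv2.COLOR_RGB2HSV),301,154,8);print(bt,bs)
for z in (.036,.042,.048,.054):
    print(z,wray(c,b[0],b[1],z)[:2].round(4),ray(t,*bt[:2],z)[:2].round(4),ray(sd,*bs[:2],z)[:2].round(4),"diam",(wray(c,b[3]+.5,b[1],z)-wray(c,b[2]-.5,b[1],z))[:2].round(4))
cv2.imwrite("pics/b1s.png",cv2.resize(sd["color"][120:220,260:390,::-1],None,fx=6,fy=6,interpolation=2))
E
```

```text
(np.float64(316.869395711501), np.float64(105.48538011695906), np.int64(304), np.int64(329), np.int64(93), np.int64(118), np.int64(513))
(np.float64(225.28571428571428), np.float64(215.14285714285714), np.int64(224), np.int64(226), np.int64(214), np.int64(216), np.int64(7)) (np.float64(300.3076923076923), np.float64(152.07692307692307), np.int64(298), np.int64(303), np.int64(151), np.int64(154), np.int64(13))
0.036 [0.4927 0.3048] [0.4992 0.3191] [0.4983 0.3283] diam [0.0297 0.0054]
0.042 [0.4927 0.3047] [0.4983 0.3177] [0.4961 0.3192] diam [0.0292 0.0053]
0.048 [0.4928 0.3047] [0.4973 0.3163] [0.4939 0.3102] diam [0.0287 0.0052]
0.054 [0.4929 0.3046] [0.4964 0.3149] [0.4916 0.3012] diam [0.0282 0.0051]
```

View pics/b1s.png

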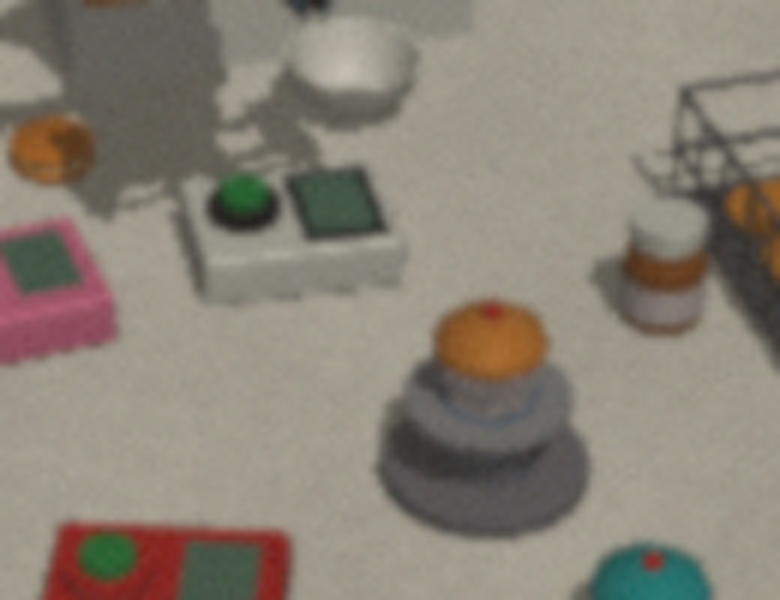

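```bash
python3 - <<'E'
from h import *
plan([.4928,.3047,.11],10,0)
E
```

```text
n 4 pos [0.5112 0.2257 0.2259] phi 10.16
[[0, [-0.08, 2.9, 2.03], [0.0, 0.04, -0.12]], [0, [-0.09, 2.9, 2.03], [0.0, 0.04, -0.12]], [0, [-0.09, 2.9, 2.03], [0.0, 0.04, -0.12]], [0, [-0.1, 2.9, 2.03], [0.0, 0.04, -0.12]]]
```

>>> {"name": "apply_moves", "arguments": {
  "commands": [
    [0,[-0.1,2.8,2.0],[0,0,0]],
    [0,[-0.1,2.8,2.0],[0,0,0]],
    [0,[-0.1,2.8,2.0],[0,0,0]],
    [0,[-0.1,2,1.4],[0,0,0]],
    [0,[0,0,0],[0,0,0]],
    [0,[0,0,0],[0,0,0]],
    [0,[0,0,0],[0,0,0]]
  ]
}}

```text
time: 10.85
tool_pos: [0.4978, 0.2951, 0.1203]
tool_rot: [[0.986, -0.004, -0.169], [0.169, -0.001, 0.986], [-0.004, -1.0, -0.0]]
contact_force: [-0.1, 0.1, 0.3]
finger_gap: 0.0005
```

```bash
python3 - <<'E'
from h import *
s,c=wsnap();cv2.imwrite("pics/b2.png",c["color"][:,:,::-1]);print(s["tool_pos"],s["finger_gap"],s["contact_force"],wproj(c,[.4928,.3047,.045]))
plan([.4928,.3047,.08],10,0)
E
```

```text
[0.49776531 0.29510902 0.12031873] 0.0004776212942124631 [-0.05757025  0.05299798  0.32935045] [[314.97989724 189.13638599]]
n 1 pos [0.498  0.2951 0.1206] phi 9.7
[[0, [-0.34, 4.06, 1.04], [0.02, -0.3, -0.19]]]
```

View pics/b2.png

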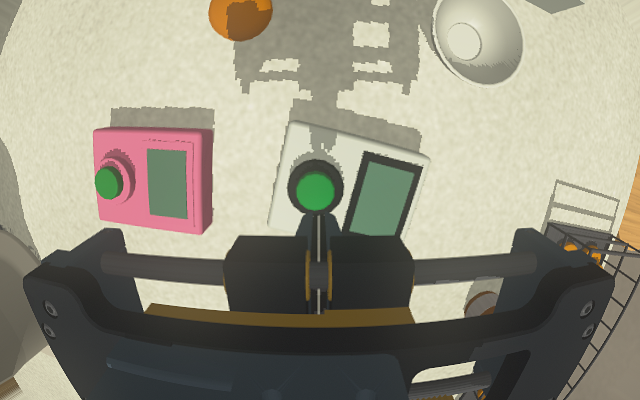

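>>> {"name": "apply_moves", "arguments": {
  "commands": [
    [0,[-0.2,1.3,0.5],[0,0,0]],
    [0,[-0.2,1.3,0.5],[0,0,0]],
    [0,[0,0.9,0],[0,0,0]],
    [0,[0,0,0],[0,0,0]],
    [0,[0,0,0],[0,0,0]]
  ]
}}

```text
time: 11.4
tool_pos: [0.493, 0.3041, 0.084]
tool_rot: [[0.986, -0.001, -0.167], [0.167, 0.0, 0.986], [-0.001, -1.0, 0.0]]
contact_force: [1.1, 0.2, 0.4]
finger_gap: 0.0005
```

```bash
python3 - <<'E'
from h import *
s,c=wsnap();cv2.imwrite("pics/b3.png",c["color"][:,:,::-1]);print(s["tool_pos"],s["contact_force"],wproj(c,[.4928,.3047,.045]))
sd=read_camera("side");cv2.imwrite("pics/b3s.png",cv2.resize(sd["color"][120:200,250:350,::-1],None,fx=7,fy=7,interpolation=2))
plan([.4928,.3047,.06],10,0)
E
```

```text
[0.49297026 0.30411736 0.0839953 ] [1.13200666 0.19579234 0.3961124 ] [[318.50421799 214.82286329]]
n 1 pos [0.4931 0.3042 0.0843] phi 9.61
[[0, [-0.02, 2.43, 0.06], [-0.02, -0.39, -0.03]]]
```

View pics/b3.png

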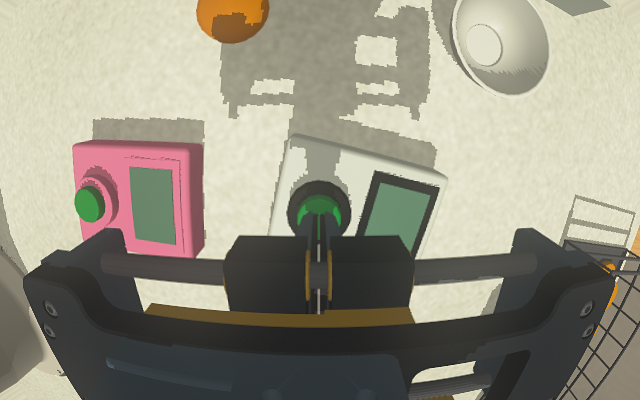

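View pics/b3s.png

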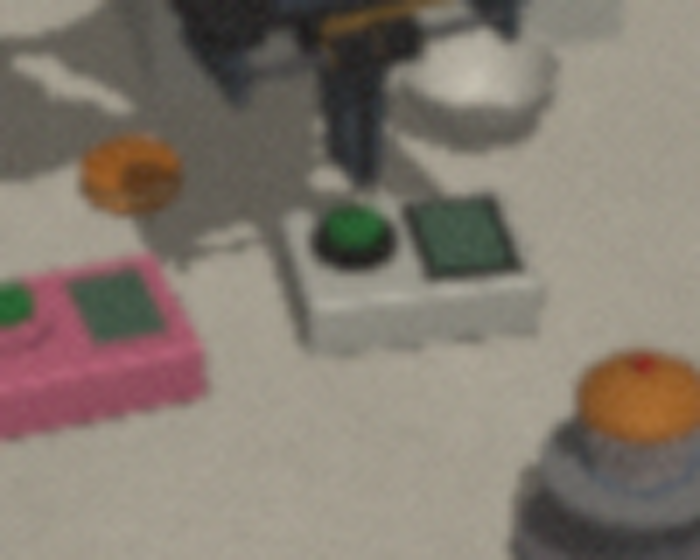

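>>> {"name": "apply_moves", "arguments": {
  "commands": [
    [0,[0,0.8,0],[0,0,0]],
    [0,[0,0.7,0],[0,0,0]],
    [0,[0,0.5,0],[0,0,0]],
    [0,[0,0.3,0],[0,0,0]],
    [0,[0,0.2,0],[0,0,0]],
    [0,[0,0,0],[0,0,0]],
    [0,[0,0,0],[0,0,0]]
  ]
}}

```text
time: 12.2
tool_pos: [0.4936, 0.3042, 0.0575]
tool_rot: [[0.986, 0.0, -0.167], [0.167, 0.001, 0.986], [0.0, -1.0, 0.001]]
contact_force: [0.3, 0.3, 0.1]
finger_gap: 0.0001
```

```bash
python3 - <<'E'
from h import *
s=robot.state();print(s["tool_pos"],s["contact_force"])
sd=read_camera("side");cv2.imwrite("pics/b4s.png",cv2.resize(sd["color"][120:200,250:350,::-1],None,fx=7,fy=7,interpolation=2))
E
```

```text
[0.49357271 0.30415761 0.0574645 ] [0.28147669 0.32145276 0.09996629]
```

View pics/b4s.png

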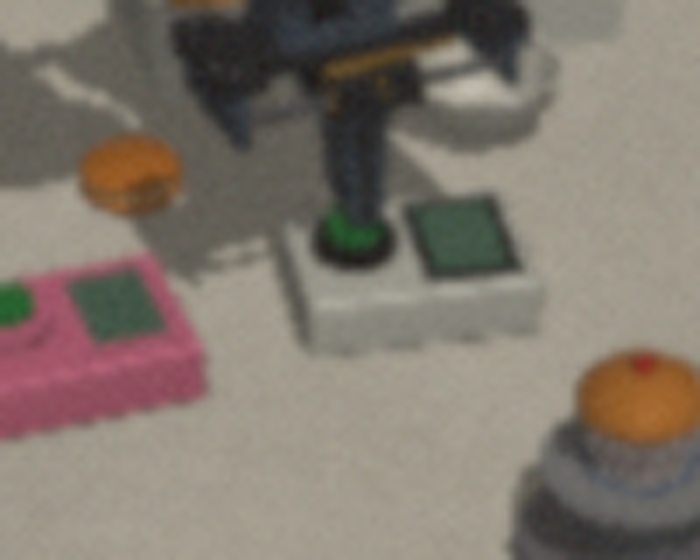

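>>> {"name": "apply_moves", "arguments": {
  "commands": [
    [0,[0,0.3,0],[0,0,0]],
    [0,[0,0.3,0],[0,0,0]],
    [0,[0,0.2,0],[0,0,0]],
    [0,[0,0,0],[0,0,0]],
    [0,[0,0,0],[0,0,0]]
  ]
}}

```text
time: 12.75
tool_pos: [0.4939, 0.3044, 0.0495]
tool_rot: [[0.986, 0.001, -0.167], [0.167, 0.001, 0.986], [0.001, -1.0, 0.001]]
contact_force: [-0.5, -1.1, 3.4]
finger_gap: 0.0005
```

>>> {"name": "apply_moves", "arguments": {
  "commands": [
    [0,[0,0.1,0],[0,0,0]],
    [0,[0,0,0],[0,0,0]]
  ]
}}

```text
time: 12.95
tool_pos: [0.4939, 0.3043, 0.0486]
tool_rot: [[0.986, 0.001, -0.167], [0.167, 0.001, 0.986], [0.001, -1.0, 0.001]]
contact_force: [-0.8, -0.6, 2.7]
finger_gap: 0.0006
```

>>> {"name": "apply_moves", "arguments": {
  "commands": [
    [0,[0,0.1,0],[0,0,0]],
    [0,[0,0,0],[0,0,0]]
  ]
}}

```text
time: 13.15
tool_pos: [0.494, 0.3043, 0.0479]
tool_rot: [[0.986, 0.002, -0.167], [0.167, 0.001, 0.986], [0.002, -1.0, 0.001]]
contact_force: [-1.8, -1.1, 4.4]
finger_gap: 0.0008
```

>>> {"name": "apply_moves", "arguments": {
  "commands": [
    [0,[0,0.1,0],[0,0,0]],
    [0,[0,0,0],[0,0,0]]
  ]
}}

```text
time: 13.35
tool_pos: [0.494, 0.3043, 0.0479]
tool_rot: [[0.986, 0.002, -0.167], [0.167, 0.001, 0.986], [0.002, -1.0, 0.001]]
contact_force: [-2.0, -0.9, 4.0]
finger_gap: 0.0001
```

>>> {"name": "apply_moves", "arguments": {
  "commands": [
    [0,[0,0.3,0],[0,0,0]],
    [0,[0,0.3,0],[0,0,0]]
  ]
}}

```text
time: 13.55
tool_pos: [0.4943, 0.3045, 0.0464]
tool_rot: [[0.986, 0.004, -0.167], [0.167, 0.002, 0.986], [0.005, -1.0, 0.002]]
contact_force: [-20.7, -11.8, 81.8]
finger_gap: 0.0003
```

```bash
python3 - <<'E'
from h import *
s=robot.state();print(s["tool_pos"],s["contact_force"])
sd=read_camera("side");cv2.imwrite("pics/b5s.png",cv2.resize(sd["color"][120:200,250:350,::-1],None,fx=7,fy=7,interpolation=2))
E
```

```text
[0.49428307 0.30450335 0.04641986] [-20.7258791  -11.7554765   81.83127132]
```

View pics/b5s.png

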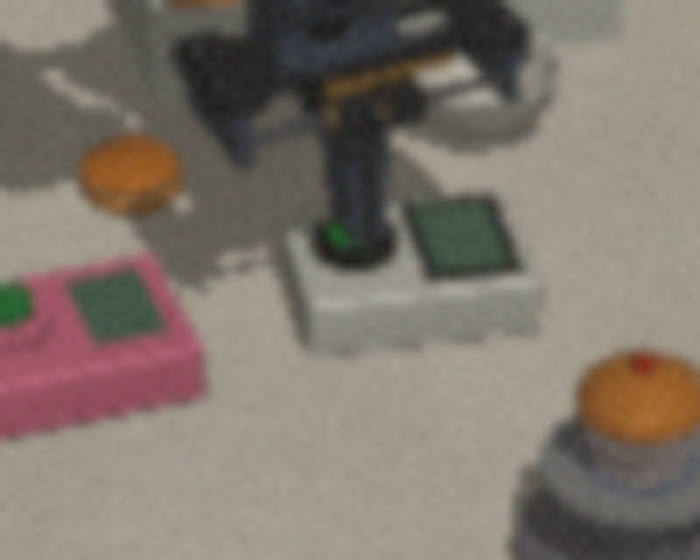

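>>> {"name": "apply_moves", "arguments": {
  "commands": [
    [0,[0,-0.4,0],[0,0,0]],
    [0,[0,-1,0],[0,0,0]],
    [0,[0,-2,0],[0,0,0]],
    [0,[0,-3,0],[0,0,0]],
    [0,[0,-3,-2],[0,0,0]],
    [0,[0,-3,-4],[0,0,0]],
    [0,[0,-2,-4],[0,0,0]],
    [0,[0,0,0],[0,0,0]],
    [0,[0,0,0],[0,0,0]]
  ]
}}

```text
time: 14.5
tool_pos: [0.511, 0.2028, 0.1986]
tool_rot: [[0.986, 0.007, -0.169], [0.169, 0.002, 0.986], [0.007, -1.0, 0.001]]
contact_force: [0.2, 0.3, 0.4]
finger_gap: 0.0008
```

```bash
python3 - <<'E'
from h import *
s,c=wsnap();print(s["tool_pos"],s["contact_force"])
cv2.imwrite("pics/e.png",c["color"][:,:,::-1])
sd=read_camera("side");cv2.imwrite("pics/es.png",cv2.resize(sd["color"][100:240,220:420,::-1],None,fx=4,fy=4,interpolation=2))
t=read_camera("top");cv2.imwrite("pics/et.png",cv2.resize(t["color"][140:260,200:400,::-1],None,fx=4,fy=4,interpolation=2))
E
```

```text
[0.51102294 0.20279015 0.19858126] [0.22095713 0.34509408 0.35625337]
```

View pics/es.png

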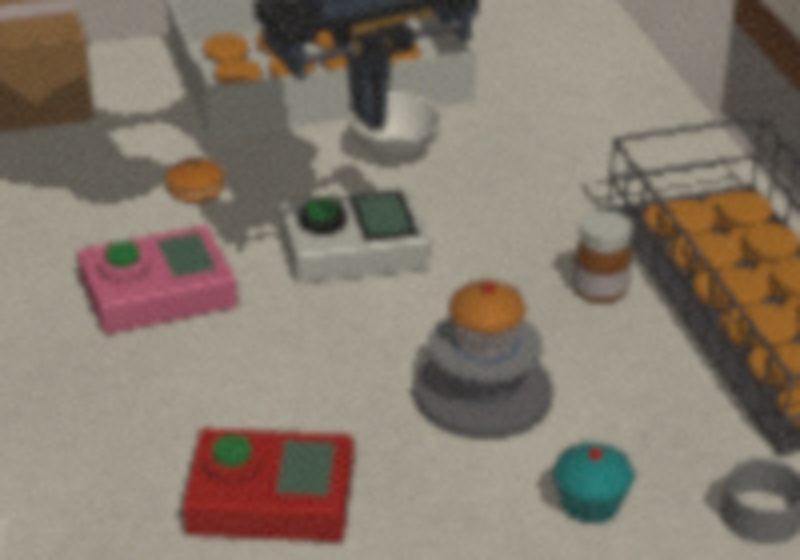

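View pics/et.png

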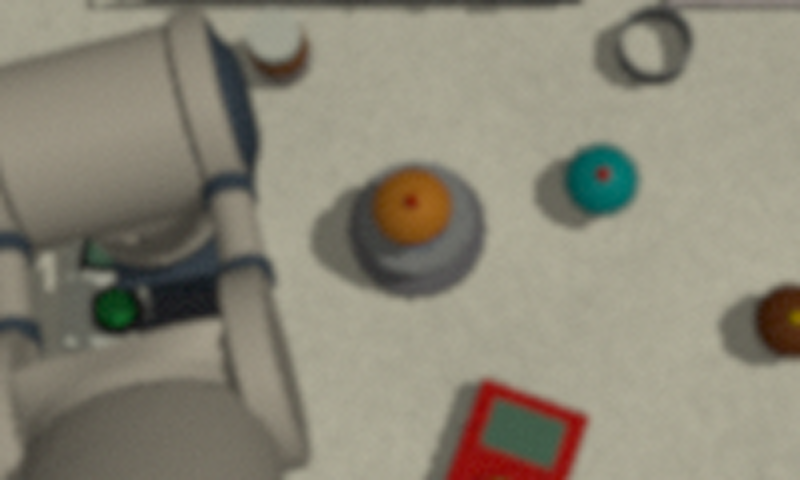

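View pics/e.png

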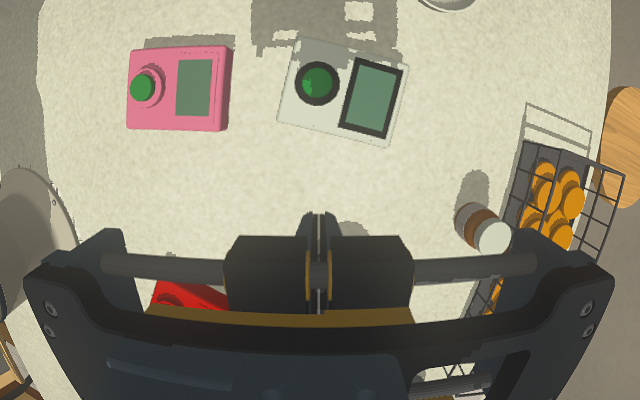

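```bash
python3 - <<'E'
from h import *
t=read_camera("top");print(ray(t,200+410.5/4-.4,140+201.5/4-.4,.119))
sd=read_camera("side");print(ray(sd,220+488/4-.4,100+288/4-.4,.119))
robot.close_job()
E
```

```text
[0.57110382 0.05011425 0.119     ]
[0.57173939 0.04719652 0.119     ]
the job is handed in; nothing more can be done
```

The golden cupcake now stands in the middle of the pan, about 1 mm off by the wrist camera. The green button on the white console has been pressed right down and is back up. I handed the job in at about 15 s of the allowed 48 s.

- **Centring:** I lowered the open fingers around the cupcake and pushed it with one finger only, along the line of its offset of about 15 mm, without closing on it. The top and side cameras put it 2–3 mm off in the final check. It looked upright.
- **First nudge too high:** The fingertips turned out to sit about 30 mm higher than the description says. So the first nudge touched high on the crown and moved the cupcake only about 2 mm. I lowered the fingers to its widest part and finished there.
- **Button:** Force was about 4 N until the button bottomed out. My last step then overshot to about 82 N at the wrist. That is under the 120 N limit and came through the fingertips rather than the gripper's body, but it was harder than needed. I saw no sign of pressing on the housing rim, and judged the button fully down from the forces and the side picture.
- **Rest of the table:** I touched nothing else. In the last pictures the other items in view were where they had been; the spatula was not in those views. The robot was clear of everything.

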